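Stow the belt-pack carrier in its bay and bolt it in

TASK

Pick up the plywood carrier of belt-packs and carry it across, level, so the packs stay standing in their pockets, then lower it fully into its bay on the flight case, with its keeper towards the barrel bolt, before you let go. Then shoot the bolt fully home into the carrier's keeper so it cannot jump out in the truck. Leave everything else on the case where it is.

Things in the scene. Friction and masses are not known exactly. Their poses are not given: they have to be found in the camera images.
- tray: Pack carrier, a plywood tote 80 mm wide (its x), 200 long (its y), walls 4 thick and 50 high, about 0.77 kg full. Origin: centre of its underside, z up. Three pockets each side of a 12 mm centre board that runs along y and rises to a handle. A steel keeper stands 26 mm out from its +y end. Its y axis starts within 0.6 rad of world y
- tray_grip (a point): Middle of the carrier's handle strip, 117 mm above its underside. The strip is 134 mm long along y, 12 mm thick along x, from 104 to 130 mm above the underside, with a hand slot below. The packs' aerials reach 102 mm above the underside; the middle pockets are empty
- tray_keeper (a point): Centre of the mouth of the carrier's keeper, 126 mm along y from the carrier's middle and 32 mm above its underside: a box of strap steel, outer 28 x 28 mm, opening 22 x 22 mm towards +y, 26 mm deep
- bay: Carrier's bay, fixed to the case top: grey board 8 mm thick with four aluminium angle corners, 3 mm play round the carrier (upright to 28 mm above the case top, then lips flaring 8 mm outward to 42 mm). Origin: at z = 0 under the carrier's place; the seated carrier's origin is 8 mm above it, its axes along the bay's. A barrel bolt lies beyond the +y end. Its y axis is within 0.2 rad of world y
- bolt (a joint): Travel of the steel barrel bolt, m: 0 = fully drawn, 0.044 = fully shot, at its stop. Starts between 0 and 0.006, moves along the bay's -y against about 3 N of friction, stays where it is left, cannot be turned. Fully shot, its tip is 20 mm inside the keeper of a seated carrier
- bolt_knob (a point): Top of the bolt's upright knob, a stub 16 mm across from 52 to 85 mm above the case top; at (0, 224, 85) mm in the bay's frame when fully drawn; moves with the bolt. Push it, or pinch it from above; the straps that hold the bolt reach 51 mm above the case top, so keep fingertips above that
- bolt_tip (a point): Centre of the tip of the bolt, a rod 12 mm across, 40 mm above the case top; at (0, 150, 40) mm in the bay's frame when fully drawn
- pack1: Black radio belt-pack, 22 x 58 x 86 mm with a 12 mm aerial stub, 0.13 kg or so, standing loose in the carrier's left-hand (-x) pocket at the -y end. Origin: centre of its underside
- pack2: Black radio belt-pack, 22 x 58 x 86 mm with a 12 mm aerial stub, 0.13 kg or so, standing loose in the carrier's right-hand (+x) pocket at the keeper end. Origin: centre of its underside
- pack3: Black radio belt-pack, 22 x 58 x 86 mm with a 12 mm aerial stub, 0.13 kg or so, standing loose in the carrier's left-hand (-x) pocket at the keeper end. Origin: centre of its underside
- tape_roll: Roll of grey gaffer tape lying flat, 100 mm across, 48 mm high; origin: centre of its underside. Not part of the job: leave it where it is
- sanitiser: Clear sanitiser pump bottle, 64 mm across, 170 mm high, standing; origin: centre of its underside. Not part of the job: leave it where it is
- phone: Black phone lying flat, 72 x 148 x 8 mm; origin: centre of its underside. Not part of the job: leave it where it is
- mouse: Black computer mouse, about 110 x 62 mm, 36 mm high; origin at the centre of its underside. Not part of the job: leave it where it is
- stage_mic: Hand-held microphone lying down, 200 mm long along its x, 54 mm thick; origin near its middle, on the surface. Not part of the job: leave it where it is
- battery_box: Cardboard box of batteries, 65 x 110 x 50 mm; origin: centre of its underside. Not part of the job: leave it where it is

How it is judged:
By the outcome, as a careful person would: the job done as asked, in the order asked, and still so for the second after the job is handed in, with the robot touching nothing.
It also fails if it takes over 56 s, if anything falls off the work surface, if the arm or the gripper's body presses on something with over 40 N, if the wrist force passes 120 N, or if a joint passes its speed limit or range.

ROBOT

A 6-joint arm with a two-finger parallel gripper is mounted at the origin on the work surface. World frame = base frame: x ahead of the robot, y to its left, z up, the work surface at z = 0. Lengths are in mm, angles in rad, forces in N, time in s.
With the tool pointing down it reaches from about 350 to 975 mm from the base axis. Payload 7.1 kg.
Tool frame: the origin (TCP) lies where the fingers leave the gripper's body, on its centre line; the fingertips stand 80 mm ahead of it and the grasp point (between the pads) lies 61 mm ahead of it; z points along the fingers, y is the line along which they close (so a half turn about z gives the same grasp; the last joint's range is limited). The gripper opens to 88 mm and grips with 3 to 60 N. Pads are 20 mm wide; open, the fingers measure 115 mm over their backs; the gripper's body (75 mm by 178 mm) begins 61 mm behind the grasp point.
Start: joints at [-1.168, 0.423, 1.63, -0, 1.089, -0.019], TCP at [255.892, -570.197, 302.675] pointing down, gripper open.
Joint ranges: [-3, 3], [-0.9, 2.11], [0.09, 2.58], [-1.31, 4.45], [0.11, 2.69], [-2.54, 2.54]. Speed limits (rad/s): [2.39, 2.39, 3.01, 3.14, 3.14, 3.14].

INTERFACE

Orientations are given as a rotation vector (axis times angle).
In Python, from rig import r, vision, order, sense gives the robot as it stands (r), with the cameras (vision), the job (order) and the readings as plain functions.
- The arm moves only by the tool advance, called after ">>>" as name([rows], argument=value, ...), one row to a line, values as JSON. Schema: {"type":"object","properties":{"steps":{"type":"array","items":{"type":"object","properties":{"finger_gap":{"type":"number"},"dx":{"type":"number"},"dy":{"type":"number"},"dz":{"type":"number"},"ax":{"type":"number"},"ay":{"type":"number"},"az":{"type":"number"}},"additionalProperties":false,"required":["finger_gap"]},"minItems":1,"maxItems":10},"grip_n":{"type":"number"},"only":{"type":"string"},"quiet":{"type":"boolean"},"lines":{"type":"string"}},"required":["steps"],"additionalProperties":false}. steps is a list of rows, 1 to 10 of them, each an object with the fields finger_gap (the finger opening in mm), dx, dy, dz (the shift in parts of the range, where 1.0 means 800 mm), ax, ay, az (a rotation vector in normalised numbers (1 is pi/2 rad)); a field left out counts as zero (the opening has to be given); each row is the pose to reach, as a shift and turn from the pose commanded when the call began, along the tool's axes at that moment; what a row does not reach only later rows make up. A row lasts 1/10 s, in which the tool goes at most 50 mm and 0.15 rad, less where a joint would pass 70% of its speed; a pose out of reach is approached as far as the arm can. The fingers move at their own pace and stop on an object; grip_n is the grip in N (left out, the last holds). Time passes only in rows, so rows that do not move let the fingers close. The tool returns the time, the measured TCP pose, the force, the opening and the grip force at its end. only (a regular expression) keeps the lines of the reply that match it, lines (a string "A,B") keeps lines A to B, and quiet returns only ok. A shift or turn number past 1, either way, is cut back to 1. Input that does not fit is refused with a message, and nothing moves.
- sense(): the state, without advancing time (a new reading comes with each control period).
- vision.camera(name): name is "scene" or "top" or "wrist"; returns a dict with "color" (400x640x3 uint8, blue, green, red), "fx", "fy", "cx", "cy" (pixels), "position" and "attitude" of the camera in the world; the wrist camera has in their place "mount" (4x4, takes a point from camera to tool coordinates, whose origin is the TCP and whose axes are the flange's). Camera axes: x right, y down, z forward; pixel columns grow to the right and rows downward; lengths in mm; the calibration is good to about 2 mm. A picture is of the moment at which its call begins: read the wrist's pose just before it. There is no depth.
- order.hand_in(): hands the job in; it is judged then, once.
The state is a dict: "t": time; "joints": joint angles; "joint_velocities": joint speeds; "effort": joint torques, N m; "ee_pos": TCP position; "ee_rot": TCP orientation; "force": force on the tool from outside, world axes, zero at the start; "ft_torque": the same for the moment, N m; "gripper_width": finger opening in mm; "finger_force": force on a finger pad.
Only numpy, scipy, OpenCV 4.12 (cv2) and the standard library are available. Lean on these libraries where they do the work, as an engineer would, in place of code of your own. Each camera call takes 0.05 s, during which the arm holds its last target. There are 200 camera calls.

## Working session

There is one attempt and no reset: what is moved stays moved. The work goes in short steps, Python scripts to look and compute and a tool call to move; the robot and the scene stay as the last step left them, time stands still between calls to the robot, and variables do not carry over. Pictures are saved under pics/ and viewed, at most 14 in all, crops included, and the job is handed in when it is done.

```bash
ls; mkdir -p pics
```

Run:
```python
from rig import r, vision, order, sense
import cv2
s=sense();print(s)
for n in("scene","top"):
    c=vision.camera(n);cv2.imwrite(f"pics/{n}0.png",c["color"]);print(n,{k:v for k,v in c.items() if k!="color"})
c=vision.camera("wrist");print(c["mount"],c["fx"])
```

```text
pics
rig.py
{'t': 0.0, 'joints': array([-1.16800267e+00,  4.23829711e-01,  1.63068911e+00, -1.06078848e-05,
        1.08861051e+00, -1.89808804e-02]), 'joint_velocities': array([-1.77731472e-04, -1.40529778e-03,  7.35304439e-04, -1.18218141e-04,
        1.00672814e-03,  9.94772025e-05]), 'effort': array([-2.43969371e-04, -5.44638133e+01, -2.73663890e+01,  6.43444830e-02,
        2.28288292e-02, -1.18322064e-04]), 'ee_pos': array([ 255.72307847, -569.80948177,  301.90890782]), 'ee_rot': array([-3.07051751e+00, -6.57314203e-01,  4.74645245e-04]), 'force': array([ 0.41903489,  0.29319666, -0.27384986]), 'ft_torque': array([ 0.00825451,  0.02568397, -0.01190562]), 'finger_force': 0.0, 'gripper_width': 88.05246528165566}
scene {'fx': 387.84722992535035, 'fy': 387.84722992535035, 'cx': 316.06545625517793, 'cy': 202.2781516229027, 'position': array([1166.9651763 , -704.71315691,  843.22850801]), 'attitude': array([-2.12434705, -0.8495957 ,  0.39273019])}
top {'fx': 470.98830578836186, 'fy': 470.98830578836186, 'cx': 323.7278550138553, 'cy': 201.68237019704634, 'position': array([ 323.6184745 ,  -40.85887489, 1601.31619461]), 'attitude': array([-2.10832708,  2.15349291, -0.17694487])}
[[-7.72931577e-04 -9.69292400e-01 -2.45909833e-01  6.81170827e+01]
 [ 9.99999680e-01 -6.98037975e-04 -3.91722546e-04 -3.39413376e-01]
 [ 2.08039285e-04 -2.45910057e-01  9.69292629e-01 -8.32514997e+01]
 [ 0.00000000e+00  0.00000000e+00  0.00000000e+00  1.00000000e+00]] 275.4166854209543
```

View pics/top0.png

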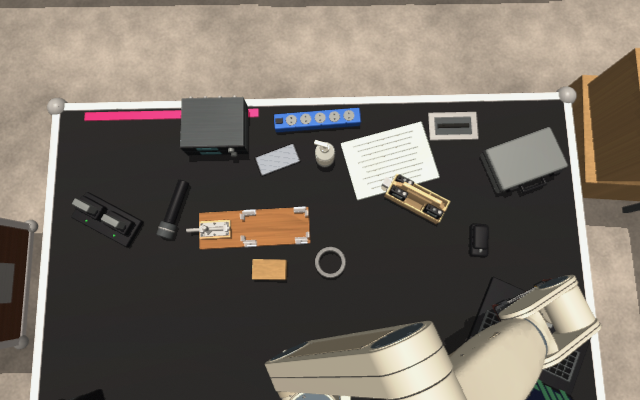

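View pics/scene0.png

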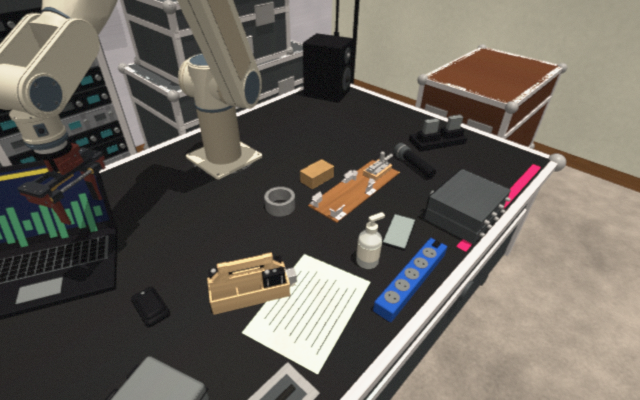

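The top view shows the carrier at about (417,198) with its keeper up-left at (400,180). The bay is at (255,228), with its bolt to the left at (205,230). The sanitiser is at (324,153) and the tape roll at (330,262). I'll zoom in on the carrier and the bay.

Create h.py:
```python
from rig import r, vision, order, sense
import numpy as np, cv2
from scipy.spatial.transform import Rotation as R
def cam(n):
    s=sense(); c=vision.camera(n)
    if n=="wrist":
        T=R.from_rotvec(s["ee_rot"]).as_matrix(); M=c["mount"]
        c["A"]=T@M[:3,:3]; c["p"]=s["ee_pos"]+T@M[:3,3]
    else: c["A"]=R.from_rotvec(c["attitude"]).as_matrix(); c["p"]=c["position"]
    return c
def cast(c,u,v,z):
    d=c["A"]@np.array([(u-c["cx"])/c["fx"],(v-c["cy"])/c["fy"],1.])
    return c["p"]+d*(z-c["p"][2])/d[2]
def proj(c,P):
    q=c["A"].T@(np.asarray(P,float)-c["p"]); return q[0]/q[2]*c["fx"]+c["cx"],q[1]/q[2]*c["fy"]+c["cy"]
def rel(P,rv=None):
    """shift in tool axes to bring grasp point to P"""
    s=sense();T=R.from_rotvec(s["ee_rot"]).as_matrix()
    return T.T@(np.asarray(P)-s["ee_pos"]-61*T[:,2])
```

Run:
```python
from h import *
c=cam("top");i=c["color"]
a=cv2.resize(i[160:230,372:462],None,fx=8.8,fy=4.2*2,interpolation=cv2.INTER_CUBIC)
a=cv2.resize(i[165:230,375:455],(400,325),interpolation=cv2.INTER_CUBIC)
b=cv2.resize(i[195:260,180:320],(700,325),interpolation=cv2.INTER_CUBIC)
o=np.zeros((600,800,3),np.uint8);o=np.zeros((600,700,3),np.uint8)
o[:270,:700]=b[:270];o[275:600,:400]=a
cv2.imwrite("pics/crop1.png",o)
```

```text
(no output)
```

View pics/crop1.png

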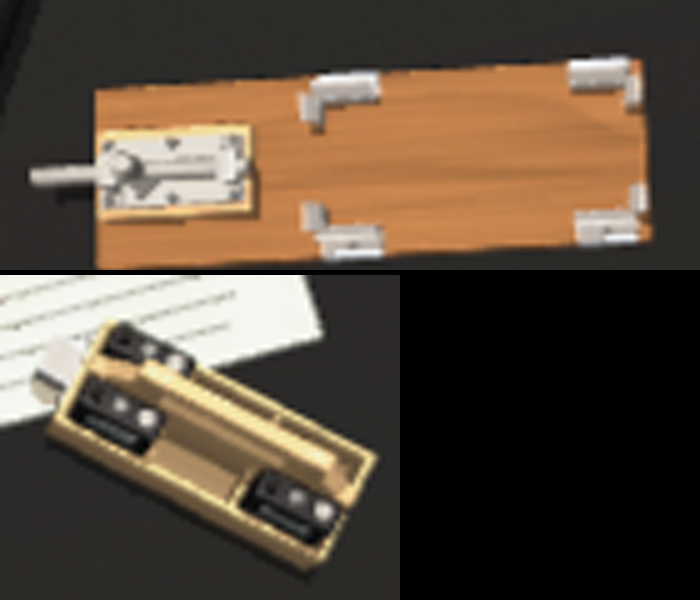

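Run:
```python
from h import *
c=cam("top")
f=lambda u,v,z:cast(c,375+u/5,165+(v-275)/5,z)[:2].round(1)
g=lambda u,v,z:cast(c,180+u/5,195+v/5,z)[:2].round(1)
P=[f(u,v,50) for u,v in((110,322),(375,457),(325,560),(50,425))]
print("rim",P,np.mean(P,0),[np.linalg.norm(P[k]-P[k-1]) for k in range(4)])
a,b=f(145,365,130),f(335,465,130);print("handle",a,b,(a+b)/2,np.linalg.norm(a-b))
d=a-b;print("yaw of y from world y",np.arctan2(-d[0],d[1]))
B=[g(95,90,8),g(640,60,8),g(652,240,8)];print("board",B)
d=B[0]-B[1];print("bay yaw",np.arctan2(-d[0],d[1]),"knob",g(122,165,85),"len",np.linalg.norm(d),np.linalg.norm(B[1]-B[2]))
print("sanit",cast(c,324,153,80)[:2],"tape",cast(c,330,262,48)[:2])
s=sense();print(R.from_rotvec(s["ee_rot"]).as_matrix().round(3))
```

```text
rim [array([ 677.3, -286.4]), array([ 581.2, -458.8]), array([ 512.7, -421.1]), array([ 607.6, -243. ])] [ 594.7   -352.325] [np.float64(82.10755141885542), np.float64(197.37520107652833), np.float64(78.18912967925912), np.float64(201.8058968414947)]
handle [ 630.5 -294.7] [ 563.3 -411.6] [ 596.9  -353.15] 134.83860723101532
yaw of y from world y -0.5217217685637602
board [array([566.5, 390.3]), array([579.2,  16.9]), array([455.8,  10.6])]
bay yaw 0.0339986777454894 knob [505.3 350.8] len 373.61591240202824 123.56071382118189
sanit [748.94613448 -41.85966807] tape [388.95235392 -53.85214174]
[[ 0.912  0.409 -0.   ]
 [ 0.409 -0.912  0.001]
 [ 0.    -0.001 -1.   ]]
```

```bash
python3 -c "
from h import *
print(rel([596.5,-353,240]))"
```

```text
[399.68204689 -58.47557311   1.354176  ]
```

Careful with the scale: shifts go in shares of 800 mm and turns go in shares of pi/2 rad. That gives: 400 mm / 800 = 0.5, 375 mm / 800 = 0.4688, -0.627 rad / 1.5708 = -0.3992.

>>> advance([
  {"finger_gap": 60, "dx": 0.0563, "dy": -0.0088, "az": -0.0446},
  {"finger_gap": 60, "dx": 0.1188, "dy": -0.0175, "az": -0.0955},
  {"finger_gap": 60, "dx": 0.1813, "dy": -0.0263, "az": -0.1401},
  {"finger_gap": 60, "dx": 0.2438, "dy": -0.035, "az": -0.191},
  {"finger_gap": 60, "dx": 0.3063, "dy": -0.045, "az": -0.2419},
  {"finger_gap": 60, "dx": 0.3688, "dy": -0.0538, "az": -0.2928},
  {"finger_gap": 60, "dx": 0.425, "dy": -0.0625, "az": -0.3438},
  {"finger_gap": 60, "dx": 0.4688, "dy": -0.0688, "az": -0.382},
  {"finger_gap": 60, "dx": 0.5, "dy": -0.0725, "az": -0.3992},
  {"finger_gap": 60, "dx": 0.5, "dy": -0.0725, "az": -0.3992},
])

```text
t: 1.25
ee_pos: [599.6, -351.3, 302.3]
ee_rot: [2.716, 1.578, 0.001]
force: [-0.1, -0.1, -0.1]
gripper_width: 60.1
finger_force: 0.0
```

Run:
```python
from h import *
c=cam("wrist");cv2.imwrite("pics/w1.png",c["color"]);s=sense();print(s["ee_pos"],R.from_rotvec(s["ee_rot"]).as_matrix().round(3),s["joints"])
y=np.array([.498,.867]);ctr=np.array([596.5,-353])
for a in(67,-67):print(a,proj(c,[*(ctr+a*y),130]))
```

```text
[ 597.99032541 -352.39983493  302.21187588] [[ 0.497  0.868 -0.001]
 [ 0.868 -0.497  0.   ]
 [-0.    -0.001 -1.   ]] [-5.49628796e-01  5.25431140e-01  1.46341802e+00 -1.20093600e-04
  1.15326488e+00 -2.97489225e-02]
67 (np.float64(312.62248273836155), np.float64(135.03979820245053))
-67 (np.float64(312.5537688865037), np.float64(269.6536806989583))
```

View pics/w1.png

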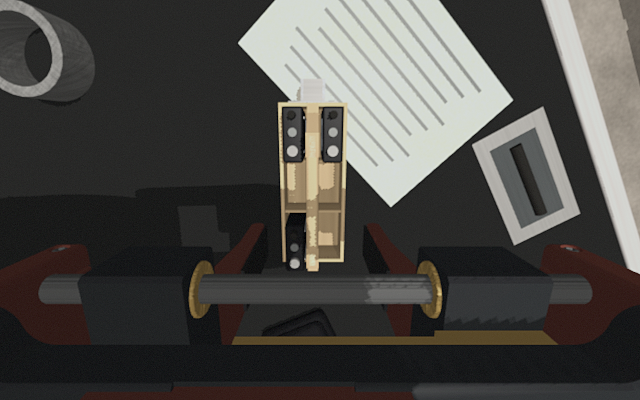

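Handle is on column ~313, as predicted, and vertical. Rim far edge is at row ~102, columns 279–347. I'll check that along the carrier's y, then descend.

Run:
```python
from h import *
c=cam("wrist");y=np.array([.498,.867]);x=np.array([.867,-.498]);g=c["color"].astype(int)
for u,v,z in((279,102,50),(347,102,50),(313,270,130),(313,262,50),(281,255,50),(344,262,50)):
    d=cast(c,u,v,z)[:2]-[596.5,-353];print((u,v),(d@x).round(1),(d@y).round(1))
s=sense();print(s["ee_pos"],rel([596.5,-353,117]),rel([596.5,-353,117+150]))
```

```text
(279, 102) -40.3 100.9
(347, 102) 38.1 100.9
(313, 270) -0.7 -69.2
(313, 262) -1.3 -100.8
(281, 255) -43.6 -90.7
(344, 262) 40.0 -100.7
[ 596.99795914 -353.21445089  302.25535054] [-1.13947275e-03 -3.92914808e-01  1.24255727e+02] [ -0.05044881  -0.51088533 -25.74421828]
```

To row units: 124 mm / 800 = 0.155, 105 mm / 800 = 0.1313.

>>> advance([
  {"finger_gap": 60, "dx": 0.005, "dy": -0.0013, "dz": 0.0375},
  {"finger_gap": 60, "dx": 0.0125, "dy": -0.0013, "dz": 0.0875},
  {"finger_gap": 60, "dx": 0.0125, "dy": -0.0013, "dz": 0.1313},
  {"finger_gap": 60, "dx": 0.0125, "dy": -0.0013, "dz": 0.155},
  {"finger_gap": 60, "dx": 0.0125, "dy": -0.0013, "dz": 0.155},
  {"finger_gap": 0, "dx": 0.0125, "dy": -0.0013, "dz": 0.155},
  {"finger_gap": 0, "dx": 0.0125, "dy": -0.0013, "dz": 0.155},
  {"finger_gap": 0, "dx": 0.0125, "dy": -0.0013, "dz": 0.155},
  {"finger_gap": 0, "dx": 0.0125, "dy": -0.0013, "dz": 0.155},
  {"finger_gap": 0, "dx": 0.0125, "dy": -0.0013, "dz": 0.155},
], grip_n=50)

```text
t: 2.35
ee_pos: [601.4, -344.5, 179.5]
ee_rot: [2.719, 1.573, 0.001]
force: [0.3, 0.6, -0.3]
gripper_width: 23.6
finger_force: 0.0
```

>>> advance([
  {"finger_gap": 0},
  {"finger_gap": 0},
  {"finger_gap": 0},
  {"finger_gap": 0},
], grip_n=55)

```text
t: 2.75
ee_pos: [601.2, -344.3, 178.8]
ee_rot: [-2.719, -1.573, 0.0]
force: [-1.0, -0.1, 2.4]
gripper_width: 11.6
finger_force: 55.0
```

>>> advance([
  {"finger_gap": 0, "dz": -0.005},
  {"finger_gap": 0, "dz": -0.015},
  {"finger_gap": 0, "dz": -0.0313},
  {"finger_gap": 0, "dz": -0.05},
  {"finger_gap": 0, "dz": -0.075},
  {"finger_gap": 0, "dz": -0.0938},
  {"finger_gap": 0, "dz": -0.1025},
  {"finger_gap": 0, "dz": -0.1063},
  {"finger_gap": 0, "dz": -0.1063},
])

```text
t: 3.65
ee_pos: [601.1, -344.3, 263.9]
ee_rot: [2.719, 1.573, 0.0]
force: [-0.4, -0.7, -7.4]
gripper_width: 11.4
finger_force: 55.0
```

Run:
```python
from h import *
c=cam("wrist");cv2.imwrite("pics/w2.png",c["color"]);c=cam("scene");cv2.imwrite("pics/s2.png",cv2.resize(c["color"][150:350,150:350],(600,600),interpolation=cv2.INTER_CUBIC))
print(sense())
```

```text
{'t': 3.75, 'joints': array([-5.37341264e-01,  5.63544803e-01,  1.49579014e+00,  2.15470180e-06,
        1.08381169e+00, -1.53601587e-02]), 'joint_velocities': array([ 3.18932376e-03,  7.66435217e-03,  2.31754719e-03, -4.51841694e-05,
        6.64713370e-04,  9.59990173e-04]), 'effort': array([ 1.47117975e-03, -6.86566973e+01, -3.07281196e+01,  6.46538241e-02,
        3.36562190e-02,  1.46584910e-05]), 'ee_pos': array([ 600.78093991, -344.10542637,  262.76731483]), 'ee_rot': array([-2.71825284e+00, -1.57231504e+00,  1.18647730e-03]), 'force': array([-0.4603533 , -0.35450995, -7.73027648]), 'ft_torque': array([-0.00110026, -0.08907625,  0.00530014]), 'finger_force': 54.99633014202118, 'gripper_width': 11.655078047400384}
```

View pics/w2.png

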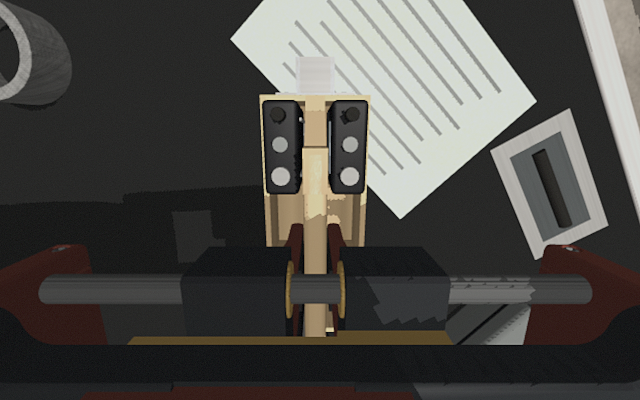

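Carrier is held: rim's far edge is at row ~95, columns 260–370, keeper end at row ~57, both front packs upright. I'll carry it to short of the bay, turning to the bay's yaw, to look again.

Run:
```python
from h import *
c=cam("wrist");s=sense();T=R.from_rotvec(s["ee_rot"]).as_matrix()
b=s["ee_pos"][2]-178
for u,v,h in((260,95,50),(370,95,50),(297,57,46),(334,57,46),(315,148,130)):
    P=cast(c,u,v,b+h);print(h,(T.T@(P-s["ee_pos"])).round(1))
```

```text
50 [ 92.8 -39.2 128.1]
50 [ 92.7  40.2 127.9]
46 [118.7 -12.3 132. ]
46 [118.7  14.1 132. ]
130 [60.   0.5 48. ]
```

>>> advance([
  {"finger_gap": 0, "dx": 0.0063, "dy": -0.0075, "dz": -0.0013, "az": -0.0127},
  {"finger_gap": 0, "dx": 0.0225, "dy": -0.025, "dz": -0.005, "az": -0.0382},
  {"finger_gap": 0, "dx": 0.0475, "dy": -0.0525, "dz": -0.01, "az": -0.0764},
  {"finger_gap": 0, "dx": 0.08, "dy": -0.0875, "dz": -0.0175, "az": -0.1273},
  {"finger_gap": 0, "dx": 0.1125, "dy": -0.1225, "dz": -0.025, "az": -0.1783},
  {"finger_gap": 0, "dx": 0.145, "dy": -0.1588, "dz": -0.0325, "az": -0.2292},
  {"finger_gap": 0, "dx": 0.1763, "dy": -0.1925, "dz": -0.04, "az": -0.2801},
  {"finger_gap": 0, "dx": 0.2025, "dy": -0.2213, "dz": -0.045, "az": -0.3183},
  {"finger_gap": 0, "dx": 0.2188, "dy": -0.2388, "dz": -0.0488, "az": -0.3438},
  {"finger_gap": 0, "dx": 0.225, "dy": -0.2463, "dz": -0.05, "az": -0.354},
])

```text
t: 4.8
ee_pos: [519.2, -88.1, 303.9]
ee_rot: [-2.179, -2.262, -0.0]
force: [-0.4, 0.3, -8.1]
gripper_width: 12.1
finger_force: 55.0
```

>>> advance([
  {"finger_gap": 0},
  {"finger_gap": 0},
  {"finger_gap": 0},
])

```text
t: 5.1
ee_pos: [520.5, -91.0, 303.5]
ee_rot: [2.185, 2.257, -0.0]
force: [1.3, 0.4, -7.9]
gripper_width: 11.8
finger_force: 55.0
```

Run:
```python
from h import *
c=cam("wrist");cv2.imwrite("pics/w3.png",c["color"]);s=sense();np.savez("w3.npz",**{k:c[k] for k in c},e=s["ee_pos"],T=R.from_rotvec(s["ee_rot"]).as_matrix())
print(s["ee_pos"],R.from_rotvec(s["ee_rot"]).as_matrix().round(3))
```

```text
[520.44699853 -90.97406605 303.44022438] [[-0.033  0.999 -0.   ]
 [ 0.999  0.033 -0.   ]
 [-0.    -0.    -1.   ]]
```

View pics/w3.png

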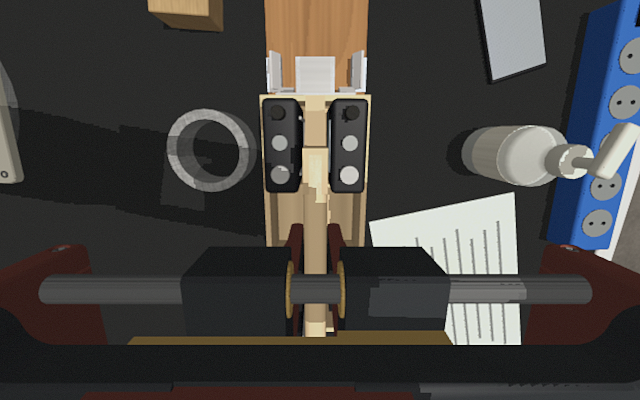

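The carrier sits level: its origin is at tool x −7.2, y +0.6. The near bay posts are at rows 52–93, cols 268/365, and the board edges at cols 264/369. I'll raise and advance to see the far posts and the bolt.

To row units: -150 mm / 800 = -0.1875, -144 mm / 800 = -0.18.

>>> advance([
  {"finger_gap": 0, "dx": 0.0025, "dz": -0.0075},
  {"finger_gap": 0, "dx": 0.0075, "dz": -0.0225},
  {"finger_gap": 0, "dx": 0.015, "dz": -0.0475},
  {"finger_gap": 0, "dx": 0.025, "dz": -0.075},
  {"finger_gap": 0, "dx": 0.035, "dz": -0.105},
  {"finger_gap": 0, "dx": 0.0463, "dz": -0.135},
  {"finger_gap": 0, "dx": 0.055, "dz": -0.1625},
  {"finger_gap": 0, "dx": 0.06, "dz": -0.18},
  {"finger_gap": 0, "dx": 0.0625, "dz": -0.1875},
  {"finger_gap": 0, "dx": 0.0625, "dz": -0.1875},
])

```text
t: 6.15
ee_pos: [518.5, -40.0, 454.3]
ee_rot: [2.182, 2.258, 0.001]
force: [0.2, 0.6, -8.0]
gripper_width: 11.7
finger_force: 55.0
```

>>> advance([
  {"finger_gap": 0},
  {"finger_gap": 0},
])

```text
t: 6.35
ee_pos: [518.1, -40.3, 452.4]
ee_rot: [-2.182, -2.257, 0.002]
force: [0.1, -0.1, -7.9]
gripper_width: 11.5
finger_force: 55.0
```

Run:
```python
from h import *
c=cam("wrist");s=sense();np.savez("w4.npz",**{k:c[k] for k in c},e=s["ee_pos"],T=R.from_rotvec(s["ee_rot"]).as_matrix())
print(s["ee_pos"],R.from_rotvec(s["ee_rot"]).as_matrix().round(3))
o=np.zeros((600,720,3),np.uint8)
o[:360]=cv2.resize(c["color"][0:100,220:420],(720,360),interpolation=cv2.INTER_CUBIC)
d=np.load("w3.npz")
o[360:]=cv2.resize(d["color"][40:100,225:405],(720,240),interpolation=cv2.INTER_CUBIC)
cv2.imwrite("pics/w4.png",o)
```

```text
[518.16376765 -40.35116426 452.49662752] [[-0.034  0.999 -0.002]
 [ 0.999  0.034  0.   ]
 [ 0.    -0.002 -1.   ]]
```

View pics/w4.png

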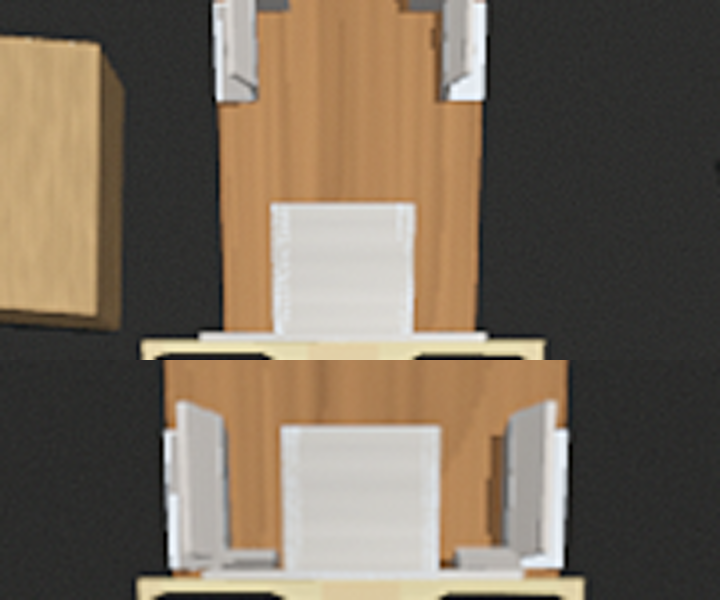

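Run:
```python
from h import *
w3=np.load("w3.npz");w4=np.load("w4.npz")
B=lambda u,v,z:cast(w4,220+u/3.6,v/3.6,z)[:2].round(1)
A=lambda u,v,z:cast(w3,225+u/4,40+(v-360)/4,z)[:2].round(1)
for v,l,rr in((130,221,482),(320,224,476)):
    a,b=B(l,v,8),B(rr,v,8);print("board",a,b,(a+b)/2)
a,b=A(163,380,8),A(568,380,8);print("board w3",a,b,(a+b)/2)
print("far base ends",B(217,100,8),B(257,100,8),B(445,100,8),B(484,100,8))
print("near lip ends z42",A(180,402,42),A(552,402,42)," z8",A(170,430,8),A(562,430,8)," near base corner",A(170,570,8),A(562,570,8))
c=cam("top");g=lambda u,v,z:cast(c,180+u/5,195+v/5,z)[:2].round(1)
print("top: far base legs ends", g(380,85,20),g(382,240,20),"near",g(568,72,20),g(574,225,20),"outer ends",g(300,110,20),g(302,215,20),g(640,90,20),g(647,200,20))
```

```text
board [453.1 182.1] [577.5 186.2] [515.3  184.15]
board [454.8  97.3] [580.2 101.4] [517.5   99.35]
board w3 [455.1  77.2] [580.7  81.2] [517.9  79.2]
far base ends [451.1 194.8] [470.1 195.4] [559.1 198.3] [577.6 198.9]
near lip ends z42 [465.6  62.7] [571.1  66.1]  z8 [457.1  63.1] [579.9  67. ]  near base corner [456.7  21.9] [583.1  25.9]
top: far base legs ends [563.9 193.3] [458.6 191.6] near [570.1  65.5] [466.   62.5] outer ends [548.  247.5] [476.6 245.5] [556.7  16.8] [481.8  13.2]
```

Run:
```python
from h import *
w4=np.load("w4.npz");c=cam("top")
def edges(c,rows_or_cols,axis,lo,hi,name):
    hsv=cv2.cvtColor(np.ascontiguousarray(c["color"]),cv2.COLOR_BGR2HSV)
    m=cv2.inRange(hsv,(5,90,60),(20,255,255));E=[[],[]]
    for k in rows_or_cols:
        l=m[k,lo:hi] if axis==0 else m[lo:hi,k]; i=np.flatnonzero(l)
        if len(i)<20: continue
        for j,e in enumerate((i[0]-.5,i[-1]+.5)):
            u,v=(lo+e,k) if axis==0 else (k,lo+e); E[j].append(cast(c,u,v,8)[:2])
    for e in E:
        e=np.array(e);p=np.polyfit(e[:,1],e[:,0],1);res=e[:,0]-np.polyval(p,e[:,1]);g=abs(res)<1.5*np.median(abs(res))+.3;p=np.polyfit(e[g,1],e[g,0],1)
        print(name,len(e),"yaw",-p[0],"x at 130",np.polyval(p,130))
edges(w4,range(30,90),0,260,380,"wrist")
edges(c,list(range(202,240))+list(range(258,292)),1,195,260,"top")
# knob: bright vs board in top
```

```text
wrist 60 yaw 0.03659033182901021 x at 130 452.60309020743784
wrist 60 yaw 0.039639745427858725 x at 130 578.9885781465678
top 66 yaw 0.03296516685157484 x at 130 578.5622203858467
top 66 yaw -0.2022972472040553 x at 130 403.9205509900928
```

To row units: 192 mm / 800 = 0.24, 177.6 mm / 800 = 0.222, -0.002 rad / 1.5708 = -0.0013.

>>> advance([
  {"finger_gap": 0, "dx": 0.0075, "dz": 0.0025},
  {"finger_gap": 0, "dx": 0.025, "dz": 0.01},
  {"finger_gap": 0, "dx": 0.0525, "dy": 0.0013, "dz": 0.0275},
  {"finger_gap": 0, "dx": 0.085, "dy": 0.0013, "dz": 0.0575},
  {"finger_gap": 0, "dx": 0.12, "dy": 0.0013, "dz": 0.095},
  {"finger_gap": 0, "dx": 0.1525, "dy": 0.0025, "dz": 0.135},
  {"finger_gap": 0, "dx": 0.1825, "dy": 0.0025, "dz": 0.175},
  {"finger_gap": 0, "dx": 0.205, "dy": 0.0031, "dz": 0.21},
  {"finger_gap": 0, "dx": 0.2175, "dy": 0.0033, "dz": 0.23, "az": -0.0013},
  {"finger_gap": 0, "dx": 0.222, "dy": 0.0033, "dz": 0.24, "az": -0.0013},
])

```text
t: 7.5
ee_pos: [513.9, 139.2, 259.6]
ee_rot: [-2.178, -2.262, 0.004]
force: [-0.7, -0.4, -7.3]
gripper_width: 11.8
finger_force: 55.0
```

>>> advance([
  {"finger_gap": 0},
  {"finger_gap": 0},
  {"finger_gap": 0},
])

```text
t: 7.8
ee_pos: [515.7, 137.2, 262.9]
ee_rot: [2.181, 2.259, 0.003]
force: [0.2, -0.6, -7.2]
gripper_width: 11.9
finger_force: 55.0
```

Run:
```python
from h import *
c=cam("wrist");s=sense();T=R.from_rotvec(s["ee_rot"]).as_matrix();print(s["ee_pos"],T.round(3)[:2])
c2=cam("scene");u,v=map(int,proj(c2,[515,150,80]))
o=np.zeros((600,800,3),np.uint8)
o[:,:400]=cv2.resize(c["color"][0:240,235:395],(400,600),interpolation=cv2.INTER_CUBIC)
o[:400,400:]=cv2.resize(c2["color"][v-50:v+50,u-50:u+50],(400,400),interpolation=cv2.INTER_CUBIC)
cv2.imwrite("pics/w5.png",o)
```

```text
[515.69690758 137.13119961 262.83820968] [[-0.035  0.999  0.002]
 [ 0.999  0.035  0.   ]]
```

View pics/w5.png

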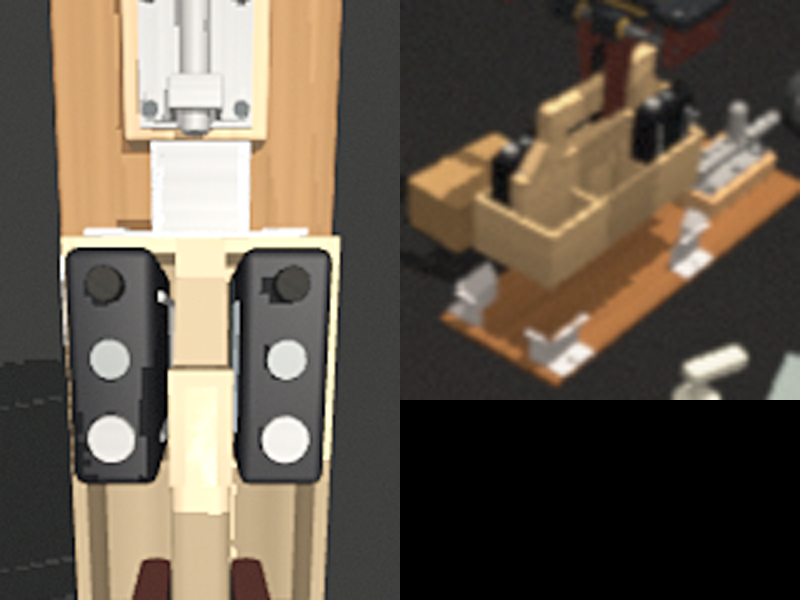

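Packs are upright, the keeper faces the bolt (tip at about pixel (313,50)) and the carrier is over the four corners. I'll check alignment against the bolt axis, then lower.

Run:
```python
from h import *
c=cam("wrist");s=sense();T=R.from_rotvec(s["ee_rot"]).as_matrix();b=s["ee_pos"][2]-178.6
f=lambda u,v,z:(T.T@(cast(c,235+u/2.5,v/2.5,z)-s["ee_pos"]))[:2].round(1)
print("tip",f(195,132,36),f(195,112,46)); print("rod far",f(195,5,46),"board",f(57,150,8),f(340,150,8),"board2",f(52,20,8),f(341,20,8))
print("keeper",f(151,141,b+46),f(249,141,b+46),"rim",f(63,238,b+50),f(339,238,b+50),"plate",f(138,120,22),f(256,120,22))
```

```text
tip [144.4  -0.7] [149.1  -0.7]
rod far [185.8  -0.6] board [144.  -62.8] [144.   64.1] board2 [195.1 -62.3] [195.1  62.1]
keeper [118.8 -12.8] [118.8  15.2] rim [ 92.3 -38.5] [92.2 41.5] plate [152.5 -25.1] [152.5  25.2]
```

To row units: 53 mm / 800 = 0.0663, -1.2 mm / 800 = -0.0015.

>>> advance([
  {"finger_gap": 0, "dx": 0.0006, "dy": -0.0008, "dz": 0.005},
  {"finger_gap": 0, "dx": 0.0013, "dy": -0.0015, "dz": 0.015},
  {"finger_gap": 0, "dx": 0.0013, "dy": -0.0015, "dz": 0.0275},
  {"finger_gap": 0, "dx": 0.0013, "dy": -0.0015, "dz": 0.04},
  {"finger_gap": 0, "dx": 0.0013, "dy": -0.0015, "dz": 0.05},
  {"finger_gap": 0, "dx": 0.0013, "dy": -0.0015, "dz": 0.0575},
  {"finger_gap": 0, "dx": 0.0013, "dy": -0.0015, "dz": 0.0625},
  {"finger_gap": 0, "dx": 0.0013, "dy": -0.0015, "dz": 0.0663},
  {"finger_gap": 0, "dx": 0.0013, "dy": -0.0015, "dz": 0.0663},
  {"finger_gap": 0, "dx": 0.0013, "dy": -0.0015, "dz": 0.0663},
])

```text
t: 8.95
ee_pos: [514.0, 138.5, 208.9]
ee_rot: [2.181, 2.261, 0.001]
force: [0.2, 0.0, -7.0]
gripper_width: 11.4
finger_force: 55.0
```

```bash
python3 -c "
from h import *
s=sense();print(s['ee_pos'],s['force'],s['ft_torque'])"
```

```text
[514.00247494 138.45276883 208.8896203 ] [ 0.23713834  0.03960289 -6.97019226] [-0.01382082 -0.10742737  0.0400086 ]
```

No contact forces yet. Continuing down in small steps.

To row units: 14 mm / 800 = 0.0175, 12 mm / 800 = 0.015.

>>> advance([
  {"finger_gap": 0, "dz": 0.0038},
  {"finger_gap": 0, "dz": 0.0075},
  {"finger_gap": 0, "dz": 0.0113},
  {"finger_gap": 0, "dz": 0.015},
  {"finger_gap": 0, "dz": 0.0175},
  {"finger_gap": 0, "dz": 0.0175},
])

```text
t: 9.55
ee_pos: [513.6, 138.4, 194.3]
ee_rot: [-2.181, -2.261, 0.001]
force: [-0.6, -0.6, -7.8]
gripper_width: 12.0
finger_force: 55.0
```

```bash
python3 -c "
from h import *
s=sense();print(s['ee_pos'],s['force'],s['ft_torque'])"
```

```text
[513.63422485 138.35101829 194.28599774] [-0.62375302 -0.56839398 -7.84820919] [-0.05188346 -0.1495238  -0.00421706]
```

To row units: 7.5 mm / 800 = 0.0094, 7 mm / 800 = 0.0088.

>>> advance([
  {"finger_gap": 0, "dz": 0.0025},
  {"finger_gap": 0, "dz": 0.005},
  {"finger_gap": 0, "dz": 0.0075},
  {"finger_gap": 0, "dz": 0.0088},
  {"finger_gap": 0, "dz": 0.0094},
  {"finger_gap": 0, "dz": 0.0094},
])

```text
t: 10.15
ee_pos: [513.8, 138.4, 187.1]
ee_rot: [-2.181, -2.261, 0.0]
force: [-1.1, -0.4, -8.9]
gripper_width: 12.1
finger_force: 55.0
```

```bash
python3 -c "
from h import *
s=sense();print(s['ee_pos'],s['force'],s['ft_torque'])"
```

```text
[513.80728396 138.39678704 187.13083084] [-1.07162679 -0.36809544 -8.85478546] [-0.05990012 -0.10353806 -0.03008941]
```

To row units: 1.8 mm / 800 = 0.0023, 1.4 mm / 800 = 0.0018.

>>> advance([
  {"finger_gap": 0, "dz": 0.0009},
  {"finger_gap": 0, "dz": 0.0018},
  {"finger_gap": 0, "dz": 0.0023},
  {"finger_gap": 0, "dz": 0.0023},
])

```text
t: 10.55
ee_pos: [513.9, 138.5, 186.8]
ee_rot: [2.181, 2.261, 0.001]
force: [-5.5, -1.8, 8.3]
gripper_width: 11.6
finger_force: 55.0
```

```bash
python3 -c "
from h import *
s=sense();print(s['ee_pos'],s['force'],s['ft_torque'])"
```

```text
[513.94579414 138.45595549 186.7574959 ] [-5.5184582  -1.78800367  8.27684856] [-0.2219182   0.73969266  0.0572056 ]
```

Contact came at TCP z 186.8, exactly the seated height. I'll release and rise.

To row units: -0.8 mm / 800 = -0.001.

>>> advance([
  {"finger_gap": 0, "dz": -0.001},
  {"finger_gap": 60, "dz": -0.001},
  {"finger_gap": 60, "dz": -0.001},
  {"finger_gap": 60, "dz": -0.001},
  {"finger_gap": 60, "dz": -0.001},
  {"finger_gap": 60, "dz": -0.001},
  {"finger_gap": 60, "dz": -0.001},
  {"finger_gap": 60, "dz": -0.001},
])

```text
t: 11.35
ee_pos: [513.8, 138.4, 186.2]
ee_rot: [-2.181, -2.261, -0.0]
force: [-0.3, 0.2, -1.0]
gripper_width: 59.6
finger_force: 0.0
```

>>> advance([
  {"finger_gap": 60, "dz": -0.01},
  {"finger_gap": 60, "dz": -0.0313},
  {"finger_gap": 60, "dz": -0.0688},
  {"finger_gap": 60, "dz": -0.1188},
  {"finger_gap": 60, "dz": -0.1688},
  {"finger_gap": 30, "dx": -0.025, "dz": -0.2},
  {"finger_gap": 20, "dx": -0.05, "dz": -0.2125},
  {"finger_gap": 20, "dx": -0.05, "dz": -0.2125},
  {"finger_gap": 20, "dx": -0.05, "dz": -0.2125},
])

```text
t: 12.25
ee_pos: [515.1, 98.4, 356.4]
ee_rot: [2.182, 2.26, 0.001]
force: [-0.0, 0.8, -1.2]
gripper_width: 31.6
finger_force: 0.0
```

Run:
```python
from h import *
c=cam("wrist");s=sense();T=R.from_rotvec(s["ee_rot"]).as_matrix();print(s["ee_pos"],s["force"]);np.savez("w6.npz",**{k:c[k] for k in c},e=s["ee_pos"],T=T)
c2=cam("scene");u,v=map(int,proj(c2,[515,150,40]))
o=np.zeros((600,800,3),np.uint8)
o[:,:400]=cv2.resize(c["color"][0:270,220:400],(400,600),interpolation=cv2.INTER_CUBIC)
o[:400,400:]=cv2.resize(c2["color"][v-50:v+50,u-50:u+50],(400,400),interpolation=cv2.INTER_CUBIC)
cv2.imwrite("pics/w6.png",o)
```

```text
[514.90358054  98.65045949 355.83103469] [ 0.14541756  0.32813504 -0.11090439]
```

View pics/w6.png

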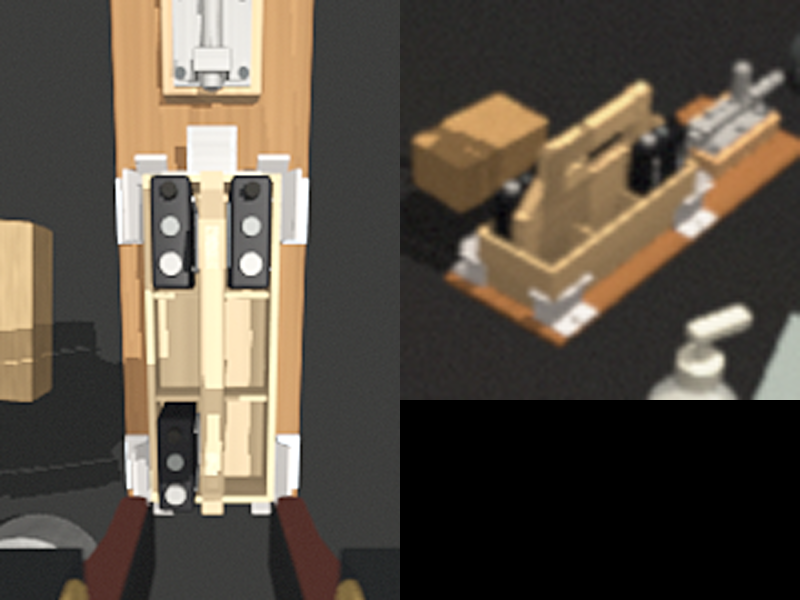

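The carrier is seated in all four corners and all the packs are standing. The bolt's knob is beyond the keeper. I'll close the fingers and go behind the knob.

To row units: 295 mm / 800 = 0.3688, 150 mm / 800 = 0.1875.

>>> advance([
  {"finger_gap": 0, "dx": 0.025},
  {"finger_gap": 0, "dx": 0.075},
  {"finger_gap": 0, "dx": 0.1313},
  {"finger_gap": 0, "dx": 0.1875},
  {"finger_gap": 0, "dx": 0.2438, "dz": 0.0125},
  {"finger_gap": 0, "dx": 0.2938, "dz": 0.05},
  {"finger_gap": 0, "dx": 0.3375, "dz": 0.1},
  {"finger_gap": 0, "dx": 0.3625, "dz": 0.1438},
  {"finger_gap": 0, "dx": 0.3688, "dz": 0.1688},
  {"finger_gap": 0, "dx": 0.3688, "dz": 0.1688},
], grip_n=20)

```text
t: 13.35
ee_pos: [501.9, 393.6, 216.4]
ee_rot: [-2.177, -2.263, 0.013]
force: [0.0, -0.1, 0.4]
gripper_width: 0.4
finger_force: 0.0
```

Run:
```python
from h import *
s=sense();print(s["ee_pos"],R.from_rotvec(s["ee_rot"]).as_matrix().round(3)[:2])
c=cam("scene");u,v=map(int,proj(c,[505,370,90]));print(u,v)
cc=cam("wrist")
o=np.zeros((600,800,3),np.uint8)
o[:,:400]=cv2.resize(c["color"][v-60:v+60,u-40:u+40],(400,600),interpolation=cv2.INTER_CUBIC)
o[:250,400:]=cv2.resize(cc["color"],(400,250))
cv2.imwrite("pics/w7.png",o)
```

```text
[501.93925365 393.61571638 216.35813474] [[-0.038  0.999 -0.007]
 [ 0.999  0.038 -0.005]]
384 148
```

View pics/w7.png

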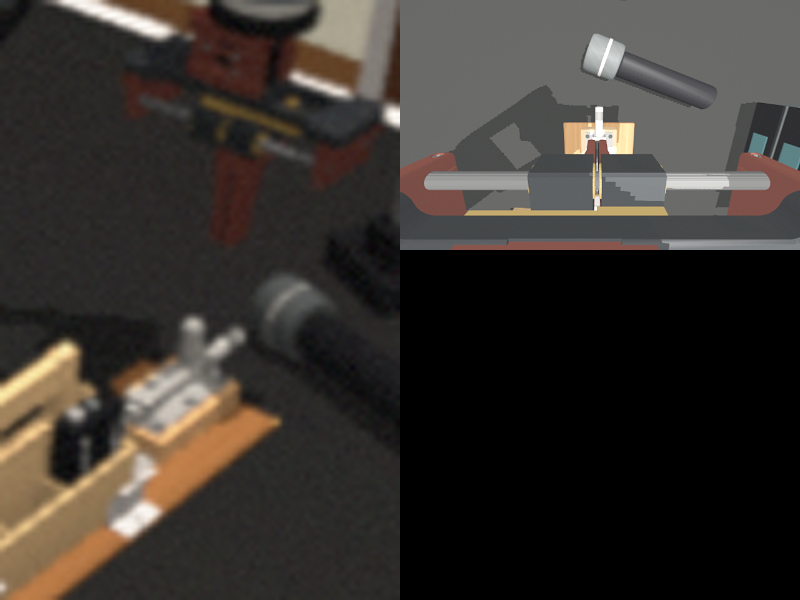

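To row units: 77 mm / 800 = 0.0963, 70 mm / 800 = 0.0875.

```bash
python3 -c "
from h import *
c=cam('scene');print(cast(c,382.4,152.3,85),sense()['ee_pos'])"
```

```text
[512.01832678 349.91973406  85.        ] [504.75112389 393.436569   221.71653711]
```

>>> advance([
  {"finger_gap": 0, "dy": 0.0025, "dz": 0.0188},
  {"finger_gap": 0, "dy": 0.0025, "dz": 0.0438},
  {"finger_gap": 0, "dy": 0.0025, "dz": 0.0688},
  {"finger_gap": 0, "dy": 0.0025, "dz": 0.0875},
  {"finger_gap": 0, "dy": 0.0025, "dz": 0.0963},
  {"finger_gap": 0, "dy": 0.0025, "dz": 0.0963},
  {"finger_gap": 0, "dy": 0.0025, "dz": 0.0963},
])

```text
t: 14.2
ee_pos: [507.1, 393.5, 144.8]
ee_rot: [2.181, 2.261, 0.002]
force: [0.2, 0.4, 0.3]
gripper_width: 0.6
finger_force: 0.0
```

To row units: -46 mm / 800 = -0.0575, -42 mm / 800 = -0.0525.

>>> advance([
  {"finger_gap": 0, "dx": -0.0063, "dy": 0.0013, "dz": 0.0038},
  {"finger_gap": 0, "dx": -0.015, "dy": 0.0013, "dz": 0.0063},
  {"finger_gap": 0, "dx": -0.0225, "dy": 0.0013, "dz": 0.0063},
  {"finger_gap": 0, "dx": -0.0288, "dy": 0.0013, "dz": 0.0063},
  {"finger_gap": 0, "dx": -0.035, "dy": 0.0013, "dz": 0.0063},
  {"finger_gap": 0, "dx": -0.0413, "dy": 0.0013, "dz": 0.0063},
  {"finger_gap": 0, "dx": -0.0475, "dy": 0.0013, "dz": 0.0063},
  {"finger_gap": 0, "dx": -0.0525, "dy": 0.0013, "dz": 0.0063},
  {"finger_gap": 0, "dx": -0.0575, "dy": 0.0013, "dz": 0.0063},
  {"finger_gap": 0, "dx": -0.0575, "dy": 0.0013, "dz": 0.0063},
])

```text
t: 15.2
ee_pos: [509.4, 346.8, 139.3]
ee_rot: [2.181, 2.261, -0.001]
force: [-0.2, -0.5, 0.6]
gripper_width: 0.8
finger_force: 0.1
```

```bash
python3 -c "
from h import *
s=sense();print(s['ee_pos'],s['force'],s['ft_torque'])"
```

```text
[509.36737557 346.75175438 139.26553815] [-0.23261382 -0.46828218  0.58841862] [-0.06646082 -0.06911007  0.08393669]
```

>>> advance([
  {"finger_gap": 0, "dx": -0.005},
  {"finger_gap": 0, "dx": -0.01},
])

```text
t: 15.4
ee_pos: [509.7, 339.4, 139.2]
ee_rot: [-2.181, -2.261, -0.001]
force: [-1.3, 3.2, 0.2]
gripper_width: 0.5
finger_force: 1.7
```

Run:
```python
from h import *
c=cam("scene");u,v=map(int,proj(c,[505,340,75]))
cv2.imwrite("pics/w8.png",cv2.resize(c["color"][v-50:v+50,u-50:u+50],(600,600),interpolation=cv2.INTER_CUBIC))
s=sense();print(s['ee_pos'],s['force'],s['ft_torque'])
```

```text
[509.67987588 338.77846374 139.2256944 ] [-0.13747615  1.85228197  0.96336692] [ 0.4135762   0.01682643 -0.01922741]
```

View pics/w8.png

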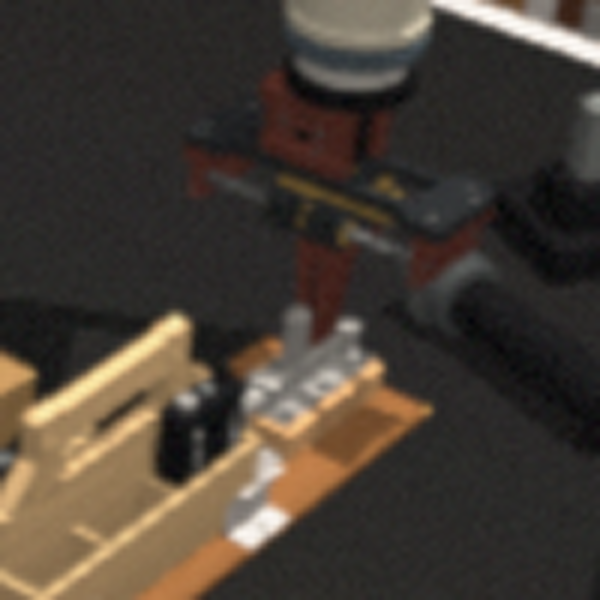

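The fingers are behind the knob and driving it at 3 N, and the bolt's tail has shortened. I'll keep going to the stop.

To row units: -9 mm / 800 = -0.0113, -6 mm / 800 = -0.0075.

>>> advance([
  {"finger_gap": 0, "dx": -0.0038},
  {"finger_gap": 0, "dx": -0.0075},
  {"finger_gap": 0, "dx": -0.0113},
])

```text
t: 15.75
ee_pos: [510.0, 330.2, 139.2]
ee_rot: [2.181, 2.261, 0.0]
force: [0.2, 3.1, 0.9]
gripper_width: 0.4
finger_force: 1.6
```

>>> advance([
  {"finger_gap": 0, "dx": -0.0025},
  {"finger_gap": 0, "dx": -0.005},
])

```text
t: 15.95
ee_pos: [510.1, 328.2, 139.4]
ee_rot: [-2.182, -2.258, -0.006]
force: [-5.3, 21.0, -3.5]
gripper_width: 0.2
finger_force: 10.4
```

The force jumps to 21 N at y ≈ 328, the predicted stop. I'll back off, rise and verify.

To row units: -140 mm / 800 = -0.175, -95 mm / 800 = -0.1188.

>>> advance([
  {"finger_gap": 0, "dx": -0.0006},
  {"finger_gap": 0, "dx": -0.0006},
  {"finger_gap": 0, "dx": 0.0075},
  {"finger_gap": 0, "dx": 0.0188},
  {"finger_gap": 0, "dx": 0.0275, "dz": -0.0125},
  {"finger_gap": 0, "dx": 0.0275, "dz": -0.0625},
  {"finger_gap": 0, "dx": 0.0275, "dz": -0.1188},
  {"finger_gap": 0, "dx": 0.0275, "dz": -0.175},
])

```text
t: 16.75
ee_pos: [509.0, 348.2, 281.0]
ee_rot: [2.181, 2.261, -0.002]
force: [0.9, 0.4, -0.7]
gripper_width: 0.1
finger_force: 0.0
```

>>> advance([
  {"finger_gap": 0, "dx": -0.0375, "dz": -0.025},
  {"finger_gap": 0, "dx": -0.0938, "dz": -0.05},
  {"finger_gap": 0, "dx": -0.15, "dz": -0.0688},
  {"finger_gap": 0, "dx": -0.2063, "dz": -0.0813},
  {"finger_gap": 0, "dx": -0.2563, "dz": -0.0875},
  {"finger_gap": 0, "dx": -0.2875, "dz": -0.0875},
  {"finger_gap": 0, "dx": -0.2938, "dz": -0.0875},
  {"finger_gap": 0, "dx": -0.2938, "dz": -0.0875},
  {"finger_gap": 0, "dx": -0.2938, "dz": -0.0875},
])

```text
t: 17.65
ee_pos: [517.7, 114.3, 349.4]
ee_rot: [-2.181, -2.261, -0.0]
force: [1.0, -0.2, -0.3]
gripper_width: 0.7
finger_force: 0.0
```

Run:
```python
from h import *
c=cam("wrist");s=sense();print(s["ee_pos"],s["force"])
np.savez("w9.npz",**c)
c2=cam("scene");u,v=map(int,proj(c2,[515,200,40]))
o=np.zeros((600,800,3),np.uint8)
o[:,:400]=cv2.resize(c["color"][0:240,235:395],(400,600),interpolation=cv2.INTER_CUBIC)
o[:400,400:]=cv2.resize(c2["color"][v-60:v+60,u-60:u+60],(400,400),interpolation=cv2.INTER_CUBIC)
cv2.imwrite("pics/w9.png",o)
```

```text
[517.69609006 114.54559389 349.21293447] [ 0.77824815  0.24927708 -0.40663193]
```

View pics/w9.png

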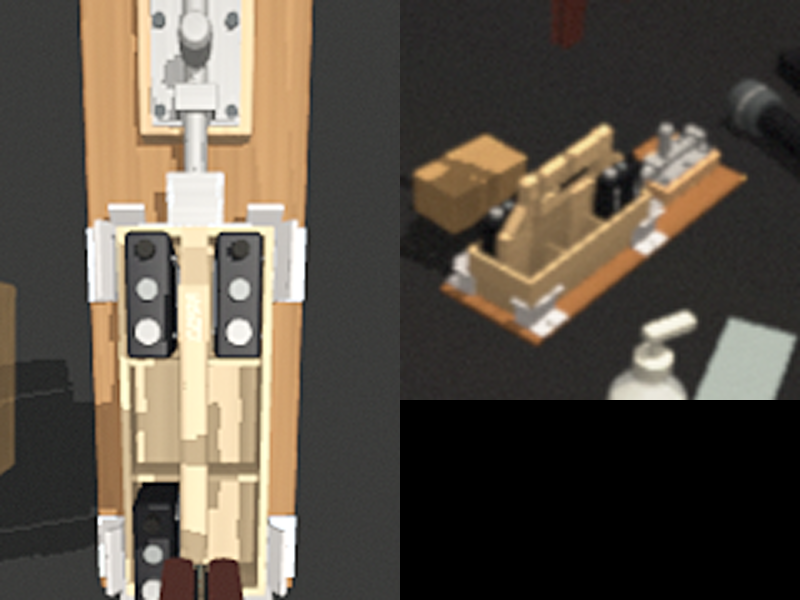

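Run:
```python
from h import *
c=np.load("w9.npz");print("knob",cast(c,235+195/2.5,22/2.5,85)[:2])
f=lambda u,v,z:cast(c,235+u/2.5,v/2.5,z)[:2].round(1)
print("keeper mouth",f(168,173,54),f(222,173,54),"rim end",f(120,227,58),f(272,227,58),"expected knob-mouth = 54")
```

```text
knob [509.59002432 312.19263705]
keeper mouth [497.6 256.3] [524.9 257.3] rim end [473.9 229.3] [551.4 232.1] expected knob-mouth = 54
```

```bash
python3 -c "
from rig import r, vision, order, sense
print(order.hand_in())"
```

```text
the job is handed in; nothing more can be done
None
```

I seated the carrier fully in its bay with all three packs still standing, shot the bolt to its stop inside the keeper (the push rose from 3 N to 21 N there), touched nothing else on the case, and handed the job in at about 18 s; no verdict was returned.

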